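Find and seat the rocking bearing cover

ROBOT

A 7-joint arm with a two-finger parallel gripper is mounted at the origin on the work surface. World frame = base frame: x ahead of the robot, y to its left, z up, the work surface at z = 0. Lengths are in m, angles in degrees, forces in N, time in s.
With the tool pointing down it reaches from about 0.425 to 0.875 m from the base axis. Payload 4.7 kg.
Tool frame: the origin (TCP) lies at the very end of the fingers, on their centre line; the grasp point (between the pads) lies 19 mm behind it; z points along the fingers, y is the direction in which the jaws open and shut (so a half turn about z gives the same grasp; the last joint's range is limited). The gripper opens to 87 mm and grips with 3 to 60 N. Pads are 19 mm wide; open, the fingers measure 117 mm over their backs; the gripper's body (75 mm by 190 mm) begins 51 mm behind the grasp point.
Start: joints at [-64.567, 18.392, -4.016, 83.108, 1.295, 78.541, -3.26], TCP at [0.271, 0.591, 0.223] pointing down, gripper open.
Joint ranges: [-163.93, 163.93], [-17.29, 119.83], [-79.2, 71.16], [3.27, 140.29], [-89.18, 269.18], [5.43, 117.66], [-154.24, 154.24]. Speed limits (degrees/s): [147.25, 147.25, 180, 180, 180, 180, 180].

INTERFACE

Orientations are given as [roll, pitch, yaw] about the fixed x, y, z axes, in that order (R = Rz(yaw) Ry(pitch) Rx(roll)).
In Python, from cell import monitor, imaging, ticket, spot_in, pinpoint gives the robot as it stands.
- The arm moves only by the tool servo_tool, never from a script. Its argument "targets" is a list of rows, each a list of 5 numbers: the opening in per cent of the stroke, from 0 (shut) to 100 (fully open), then the shift along the tool's x, y, z in m, then the turn about the tool's z in rad. In form: [[grip, dx, dy, dz, turn], ...]. A call has 1 to 5 rows; each row is the pose to reach, as a shift and turn from the pose commanded when the call began, along the tool's axes at that moment; what a row does not reach only later rows make up. A row lasts 1/8 s, in which the tool goes at most 62.5 mm and 10.7 degrees, less where a joint would pass 70% of its speed; a pose out of reach is approached as far as the arm can. A call with a gripper value outside its range is refused whole. The fingers move at their own pace and stop on an object; "grip_force" is the grip in N (left out, the last holds). Time passes only in rows, so rows that repeat a pose let the fingers close. It gives the time, the measured TCP pose, the force and the opening at its end, in the units of the state.
- monitor.get_obs(): the state, without advancing time (a new reading comes with each control period).
- imaging.read_camera(name): name is "scene" or "side" or "wrist"; returns a dict with "frame" (384x512x3 uint8, blue, green, red), "depth" (384x512 float32, m along the optical axis (not along the pixel's ray), 0 where there is no reading), "K" (3x3 intrinsics, pixels), "world_from_camera" (4x4, takes a point from camera to world coordinates). Camera axes: x right, y down, z forward; pixel columns grow to the right and rows downward; lengths in m; the calibration is good to about 2 mm. A picture is of the moment at which its call begins.
- ticket.sign_off(): hands the job in, once; it reports no verdict.
Trained networks look in the newest picture that a camera, given by its name, has taken for a name from the list of things; names that differ only in an ending like _2 or _b are one class to them, and where a whole thing is asked for, a point or a joint stands for the part that bears it (a point fixed in the world has none). Each returns a list of dicts, best first, with "confidence" (0 to 1); they miss things now and then, are a little off and sometimes report something else, mostly with a low value. They report only what shows in the picture. A call takes as long as a camera call. They do not tell look-alikes from the thing itself.
- spot_in(camera, label): "at" ([column, row] in pixels, amid what is visible of it).
- pinpoint(camera, label): "at" ([column, row] in pixels: a listed point, or the origin of a listed thing).
The state is a dict: "time_s": time; "qpos": joint angles; "joint_velocities": joint speeds; "effort": joint torques, N m; "tool_pos": TCP position; "tool_rot": TCP orientation; "force": force on the tool from outside, world axes, zero at the start; "wrist_torque": the same for the moment, N m; "grip_width": finger opening in m.
Only numpy, scipy, OpenCV 4.12 (cv2) and the standard library are available. Lean on these libraries where they do the work, as an engineer would, in place of code of your own. Each camera call takes 0.05 s, during which the arm holds its last target.

TASK

One of the four brass covers on the gearbox housing is not home: it looks like the others but rocks when its rim is pressed. With closed fingertips press lightly on the rim studs of one cover after another until you find the one that rocks, then press firmly on that cover's middle until it has dropped fully home and lies level. Only press: do not lift a cover, and leave everything else where it stands.

Things in the scene. Friction and masses are not known exactly. Their poses are not given: they have to be found in the camera images.
- housing: Grey gearbox housing fixed to the bench, 240 x 310 mm, flat deck 38 mm above the bench. Origin: centre of its underside, at bench height. Its x points away from the robot at yaw 0 and y to the left. Four round pockets 93 mm wide at (x, y) = (-55, 55), (-55, -55), (55, 55), (55, -55) mm.
- deck (a point): Centre of the housing's deck, 38 mm above the bench. At the start all four cover undersides are level at 34 mm. Three covers are home on solid shims and do not move. The other, not known which, balances on a stuck round plug 26 mm wide under its middle. Driven home it drops 4 mm, its disc flush with the deck and lower than the other three (their shims are thicker), and stays.
- cover_a: Brass cover lying loose in the pocket on the robot's side, left of the housing: disc 90 mm across, 8 mm thick, about 0.4 kg. Origin: centre of underside, z up. Six steel studs, 10 mm wide, at 37 mm radius (0, 60, 120.. deg from its x), tops 11 mm above the origin. If loose, 2 to 5 N on a stud tips that side 3 mm down (tilt about 0.12 rad); it falls back level when let go.
- cover_a_hub (a point): Top centre of the steel hub, 20 mm across, in the middle of cover_a, 11 mm above the cover's underside. On the loose cover a straight press of about 15 N here (20 at most) drives the stuck plug; keep pressing down 4 mm until the cover stops solidly, home; let go early, it stays part-way. Over 30 N on a stud could drive it too.
- cover_b: Brass cover lying loose in the pocket on the robot's side, right of the housing: disc 90 mm across, 8 mm thick, about 0.4 kg. Origin: centre of underside, z up. Six steel studs, 10 mm wide, at 37 mm radius (0, 60, 120.. deg from its x), tops 11 mm above the origin. If loose, 2 to 5 N on a stud tips that side 3 mm down (tilt about 0.12 rad); it falls back level when let go.
- cover_b_hub (a point): Top centre of the steel hub, 20 mm across, in the middle of cover_b, 11 mm above the cover's underside. On the loose cover a straight press of about 15 N here (20 at most) drives the stuck plug; keep pressing down 4 mm until the cover stops solidly, home; let go early, it stays part-way. Over 30 N on a stud could drive it too.
- cover_c: Brass cover lying loose in the pocket on the far side, left of the housing: disc 90 mm across, 8 mm thick, about 0.4 kg. Origin: centre of underside, z up. Six steel studs, 10 mm wide, at 37 mm radius (0, 60, 120.. deg from its x), tops 11 mm above the origin. If loose, 2 to 5 N on a stud tips that side 3 mm down (tilt about 0.12 rad); it falls back level when let go.
- cover_c_hub (a point): Top centre of the steel hub, 20 mm across, in the middle of cover_c, 11 mm above the cover's underside. On the loose cover a straight press of about 15 N here (20 at most) drives the stuck plug; keep pressing down 4 mm until the cover stops solidly, home; let go early, it stays part-way. Over 30 N on a stud could drive it too.
- cover_d: Brass cover lying loose in the pocket on the far side, right of the housing: disc 90 mm across, 8 mm thick, about 0.4 kg. Origin: centre of underside, z up. Six steel studs, 10 mm wide, at 37 mm radius (0, 60, 120.. deg from its x), tops 11 mm above the origin. If loose, 2 to 5 N on a stud tips that side 3 mm down (tilt about 0.12 rad); it falls back level when let go.
- cover_d_hub (a point): Top centre of the steel hub, 20 mm across, in the middle of cover_d, 11 mm above the cover's underside. On the loose cover a straight press of about 15 N here (20 at most) drives the stuck plug; keep pressing down 4 mm until the cover stops solidly, home; let go early, it stays part-way. Over 30 N on a stud could drive it too.
- locator: Loose steel locating pin with a 24 mm foot, 26 mm tall, standing in the middle of the housing between the four covers; bystander. Origin: centre of its underside.
- clampnut: Loose round clamp nut, 22 mm wide, 22 mm tall, standing on the left edge strip of the housing; bystander. Origin: centre of its underside.
- dividing_plate: Loose brass dividing plate, 90 mm across, 4 mm thick, with an 18 mm hub 26 mm tall, lying on the bench to the left; bystander. Origin: centre of its underside.
- threading_die: Loose dark steel ring-shaped threading die, 38 mm across, 11 mm tall, on the bench to the right; bystander. Origin: centre of its underside.
- screwdriver: Loose screwdriver with a red handle lying on the bench to the right; bystander.
- oil_can: Loose blue oil bottle with a red cap, 52 mm across, 110 mm tall, on the bench to the left; bystander. Origin: centre of its underside.
There are look-alikes about, which are no part of the job. Leave any pink look-alike of the cover_b alone. Leave any red look-alike of the cover_d alone.

How it is judged (in metres and radians):
On the way, in this order (a step that is already met when the one before it is completed fails the run):
1. the loose cover rocks (tilts over 0.05 rad) under a finger (((angle between cover_a's own z axis and vertical above 0.05 rad and contact force between the fingers and cover_a above 0.3 N) or (angle between cover_b's own z axis and vertical above 0.05 rad and contact force between the fingers and cover_b above 0.3 N) or (angle between cover_c's own z axis and vertical above 0.05 rad and contact force between the fingers and cover_c above 0.3 N) or (angle between cover_d's own z axis and vertical above 0.05 rad and contact force between the fingers and cover_d above 0.3 N))), for 0.05 s.
2. that cover is pressed fully home and level (((z of cover_a in the frame of housing below 0.0315 m and angle between cover_a's own z axis and vertical below 0.03 rad) or (z of cover_b in the frame of housing below 0.0315 m and angle between cover_b's own z axis and vertical below 0.03 rad) or (z of cover_c in the frame of housing below 0.0315 m and angle between cover_c's own z axis and vertical below 0.03 rad) or (z of cover_d in the frame of housing below 0.0315 m and angle between cover_d's own z axis and vertical below 0.03 rad))), for 0.2 s.
At the end, for the whole second after the job is handed in: The cover that rocked lies fully home (underside within 1.5 mm of its 30 mm seat height), all four covers are level within 0.03 rad, at rest, and within 10 mm of where they started (((z of cover_a in the frame of housing below 0.0315 m and angle between cover_a's own z axis and vertical below 0.03 rad) or (z of cover_b in the frame of housing below 0.0315 m and angle between cover_b's own z axis and vertical below 0.03 rad) or (z of cover_c in the frame of housing below 0.0315 m and angle between cover_c's own z axis and vertical below 0.03 rad) or (z of cover_d in the frame of housing below 0.0315 m and angle between cover_d's own z axis and vertical below 0.03 rad)) and angle between each of cover_a, cover_b, cover_c, cover_d's own z axis and vertical below 0.03 rad and distance of each of cover_a, cover_b, cover_c, cover_d from where it was at the start of the episode below 0.01 m and linear speed of each of cover_a, cover_b, cover_c, cover_d below 0.02 m/s); the robot touches nothing.
It fails at once if a cover is lifted out of its pocket (over 12 mm up) (z of any of cover_a, cover_b, cover_c, cover_d in the frame of housing above 0.046 m).
It fails at once if a bystander is moved by more than 20 mm (distance of any of locator, clampnut, dividing_plate, threading_die, screwdriver, oil_can from where it was at the start of the episode above 0.02 m).
It also fails if it takes over 45 s, if anything falls off the work surface, if the arm or the gripper's body presses on something with over 40 N, if the wrist force passes 120 N, or if a joint passes its speed limit or range.

## Working session

There is one attempt and no reset: what is moved stays moved. The work goes in short steps, Python scripts to look and compute and a tool call to move; the robot and the scene stay as the last step left them, time stands still between calls to the robot, and variables do not carry over. Pictures are saved under pics/ and viewed, and the job is handed in when it is done.

Besides the shell and the picture viewer there is one more tool, called after "Emit:" by a JSON object that holds its "op" and its "data", one argument or row to a line. servo_tool: Moves the arm, as the interface text tells. Its arguments: {"type":"object","properties":{"targets":{"type":"array","items":{"type":"array","items":{"type":"number"}}},"grip_force":{"type":"number"}},"required":["targets"]}

```bash
mkdir -p pics; cat > h.py <<'E'
import numpy as np, cv2
from cell import monitor, imaging, ticket, spot_in, pinpoint
def cam(n):
    return imaging.read_camera(n)
def world(c,u,v,z=None):
    K=c["K"];T=c["world_from_camera"]
    r=np.linalg.inv(K)@[u,v,1]
    if z is None:
        d=c["depth"][int(round(v)),int(round(u))]
        return (T@np.r_[r*d,1])[:3]
    a=T[:3,:3]@r;o=T[:3,3]
    return o+a*(z-o[2])/a[2]
E
python3 - <<'E'
from h import *
s=monitor.get_obs();print(s["time_s"],s["tool_pos"],s["tool_rot"],s["force"],s["grip_width"])
for n in("scene","side"):
    c=cam(n);cv2.imwrite(f"pics/{n}0.png",c["frame"])
    for l in("cover_a","housing","locator","cover_a_hub"):
        for d in pinpoint(n,l): print(n,l,np.round(d["at"]),round(d["confidence"],2),np.round(world(c,*d["at"]),3))
E
```

```text
0.0 [0.27065932 0.59036495 0.22147181] [-1.79892633e+02  5.73243336e-03  1.55377719e+02] [ 0.82754947  0.79969085 -0.2924388 ] 0.0870259357019574
scene cover_a [238. 176.] 0.97 [ 0.521 -0.081  0.047]
scene cover_a [271. 194.] 0.89 [0.531 0.045 0.044]
scene cover_a [256. 219.] 0.88 [0.633 0.043 0.042]
scene cover_a [258. 145.] 0.86 [ 0.347 -0.098  0.009]
scene cover_a [186. 241.] 0.66 [ 0.786 -0.12   0.012]
scene cover_a [224. 203.] 0.59 [ 0.63  -0.072  0.043]
scene housing [242. 203.] 0.62 [ 0.602 -0.024  0.037]
scene locator [248. 192.] 0.46 [ 0.568 -0.018  0.06 ]
scene locator [239. 177.] 0.34 [ 0.523 -0.077  0.047]
scene cover_a_hub [270. 188.] 0.61 [0.515 0.032 0.049]
scene cover_a_hub [179. 132.] 0.2 [ 0.424 -0.386  0.009]
side cover_a [230. 199.] 0.96 [0.508 0.019 0.043]
side cover_a [257. 217.] 0.86 [ 0.512 -0.083  0.042]
side cover_a [286. 198.] 0.75 [ 0.617 -0.079  0.047]
side cover_a [260. 208.] 0.7 [ 0.541 -0.06   0.043]
side cover_a [340. 195.] 0.67 [ 0.772 -0.131  0.009]
side cover_a [209. 262.] 0.66 [ 0.347 -0.105  0.012]
side housing [261. 209.] 0.72 [ 0.537 -0.069  0.045]
side locator [258. 196.] 0.63 [ 0.563 -0.031  0.052]
side cover_a_hub [228. 192.] 0.64 [0.52  0.04  0.049]
side cover_a_hub [408. 278.] 0.56 [ 0.639 -0.438  0.02 ]
```

```bash
python3 - <<'E'
import cv2,numpy as np
a=cv2.imread("pics/scene0.png");b=cv2.imread("pics/side0.png")
f=lambda i,x,y:cv2.resize(i[y:y+150,x:x+200],(800,600),interpolation=cv2.INTER_CUBIC)
cv2.imwrite("pics/s1.png",f(a,150,110));cv2.imwrite("pics/d1.png",f(b,160,130))
E
```

```text
(no output)
```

View pics/scene0.png

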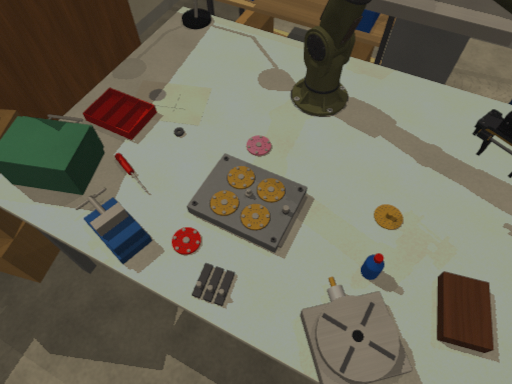

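View pics/s1.png

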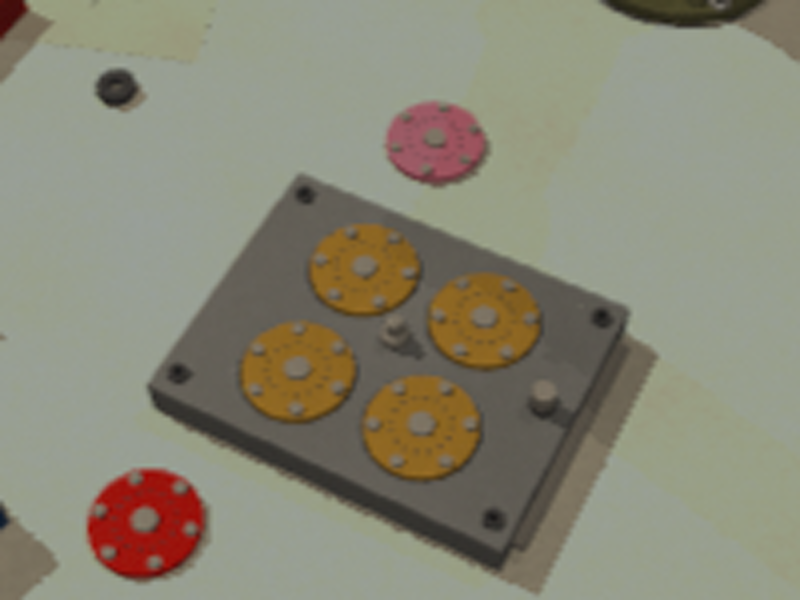

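View pics/d1.png

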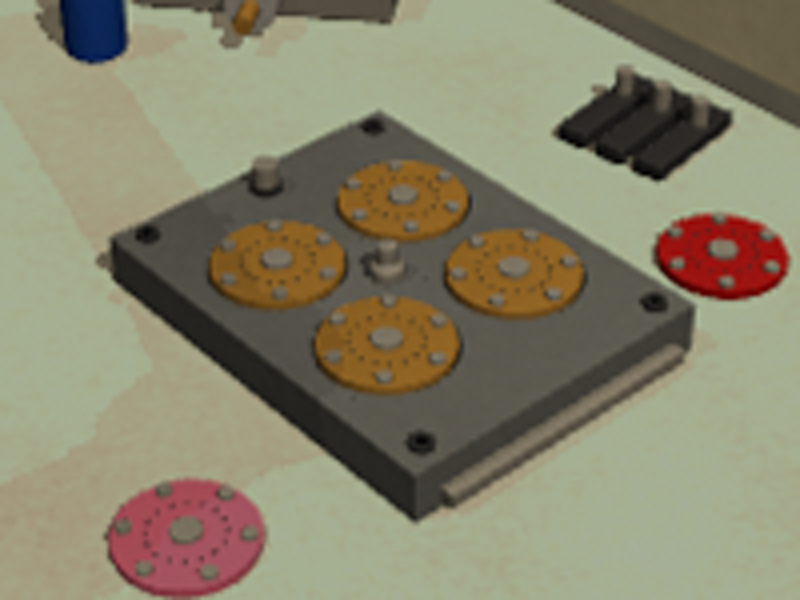

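Four brass covers sit in the housing; in the scene picture, a is at (271,189), b (241,176), c (256,216) and d (225,202). The pink disc at (259,146) and the red one at (186,241) lie on the bench, so they are look-alikes and not part of the job. Next I fit the housing pose and rectify the deck to read the stud directions.

```bash
cat > fit.py <<'E'
from h import *
from scipy import ndimage
loc=np.array([[-55,55],[-55,-55],[55,55],[55,-55]])/1e3
ini={"scene":[[271,189],[241.2,176.5],[255.5,216],[224.5,202]],"side":[[229.5,194.5],[256.7,214.2],[260.7,178.5],[288.7,196.5]]}
def fit(P):
    m=P.mean(0);l=loc
    q=P-m
    a=np.arctan2((l[:,0]*q[:,1]-l[:,1]*q[:,0]).sum(),(l*q).sum())
    R=np.array([[np.cos(a),-np.sin(a)],[np.sin(a),np.cos(a)]])
    return m,a,l@R.T+m
E
python3 - <<'E'
from fit import *
tiles=[]
for n in("scene","side"):
    c=cam(n)
    P=np.array([world(c,u,v,.045)[:2] for u,v in ini[n]])
    m,a,H=fit(P);print(n,"centre",m.round(4),"yaw",np.degrees(a).round(1),"\n",P.round(4),"\nres mm",((P-H)*1e3).round(1), "depth z",[world(c,u,v)[2].round(4) for u,v in ini[n]])
    # rectified at z=.045, 0.5mm/px, centered on m, up = +x, left=+y
    N=560;ii,jj=np.mgrid[0:N,0:N]
    X=m[0]+(N/2-ii)*.0005;Y=m[1]+(N/2-jj)*.0005
    T=np.linalg.inv(c["world_from_camera"]);p=np.stack([X,Y,np.full_like(X,.045),np.ones_like(X)],-1)@T.T
    q=p[...,:3]@c["K"].T;u=q[...,:2]/q[...,2:]
    im=cv2.remap(c["frame"],u[...,0].astype("f4"),u[...,1].astype("f4"),cv2.INTER_CUBIC)
    for k,h in enumerate(P):
        i=int(N/2-(h[0]-m[0])/.0005);j=int(N/2-(h[1]-m[1])/.0005)
        cv2.drawMarker(im,(j,i),(255,0,0),0,8)
    cv2.imwrite(f"pics/rect_{n}.png",im)
E
```

```text
scene centre [ 0.5719 -0.0175] yaw 0.2 
 [[ 0.5166  0.0366]
 [ 0.517  -0.0721]
 [ 0.6271  0.0375]
 [ 0.627  -0.0722]] 
res mm [[-0.2 -0.7]
 [-0.1  0.6]
 [ 0.3 -0.1]
 [-0.1  0.2]] depth z [np.float64(0.047), np.float64(0.0431), np.float64(0.0463), np.float64(0.0476)]
side centre [ 0.5725 -0.0218] yaw -0.1 
 [[ 0.5177  0.0327]
 [ 0.5174 -0.0762]
 [ 0.6273  0.033 ]
 [ 0.6276 -0.0768]] 
res mm [[ 0.1 -0.5]
 [-0.1  0.6]
 [-0.2 -0.1]
 [ 0.1  0.1]] depth z [np.float64(0.0466), np.float64(0.0459), np.float64(0.0457), np.float64(0.0464)]
```

View pics/rect_scene.png

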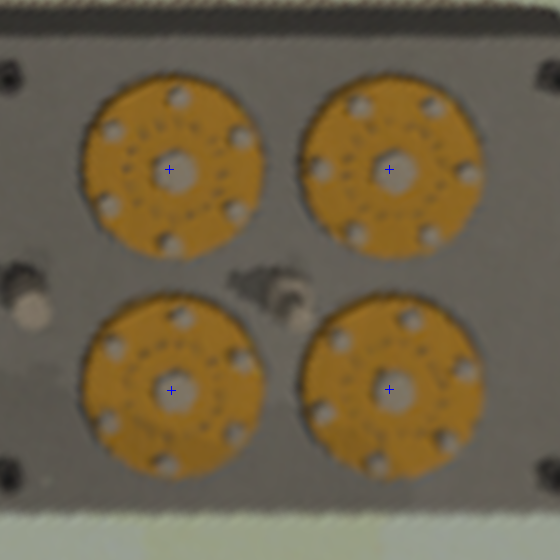

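View pics/rect_side.png

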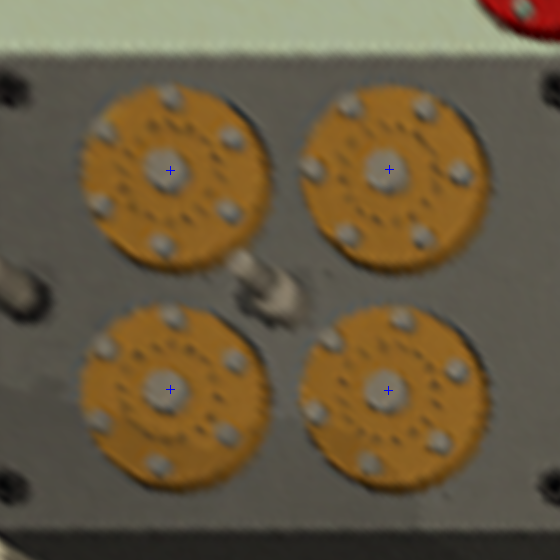

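Emit:
{"op": "servo_tool", "data": {
  "targets": [
    [0, -0.042, -0.041, 0, -0.086],
    [0, -0.084, -0.082, 0, -0.172],
    [0, -0.126, -0.124, 0, -0.258],
    [0, -0.168, -0.165, 0, -0.344],
    [0, -0.21, -0.207, 0, -0.43]
  ],
  "grip_force": 20
}}

```text
time_s: 1.23
tool_pos: [0.3762, 0.3134, 0.2229]
tool_rot: [180.0, 0.1, -179.8]
force: [1.5, -0.7, 0.2]
grip_width: 0.0447
```

Emit:
{"op": "servo_tool", "data": {
  "targets": [
    [0, -0.021, -0.055, 0, 0],
    [0, -0.042, -0.11, 0, 0],
    [0, -0.063, -0.165, 0.01, 0],
    [0, -0.084, -0.22, 0.05, 0],
    [0, -0.105, -0.274, 0.1, 0]
  ]
}}

```text
time_s: 1.85
tool_pos: [0.4757, 0.0558, 0.1374]
tool_rot: [179.9, 0.2, 180.0]
force: [1.3, 0.6, 0.2]
grip_width: 0.0016
```

Emit:
{"op": "servo_tool", "data": {
  "targets": [
    [0, 0, 0, 0.02, 0],
    [0, 0, 0, 0.04, 0],
    [0, 0, 0, 0.05, 0],
    [0, 0, 0, 0.05, 0]
  ]
}}

```text
time_s: 2.35
tool_pos: [0.474, 0.0574, 0.0869]
tool_rot: [-180.0, -0.0, -180.0]
force: [0.3, 0.9, -0.1]
grip_width: 0.0005
```

```bash
python3 - <<'E'
from h import *
s=monitor.get_obs();print(s["time_s"],s["tool_pos"],s["tool_rot"],s["force"],s["grip_width"],s["qpos"])
w=cam("wrist");c=cam("side");cv2.imwrite("pics/w1.png",w["frame"])
cv2.imwrite("pics/d2.png",cv2.resize(c["frame"][120:270,150:350],(800,600),interpolation=cv2.INTER_CUBIC))
E
```

```text
2.35 [0.47400095 0.05743725 0.0869214 ] [-1.79984696e+02 -4.53768866e-02 -1.79971440e+02] [ 0.32084177  0.86507994 -0.10237786] 0.0004917925885264188 [-31.03052571   3.93037052  21.73503996 116.9163359   -1.67929928
  59.4899706   81.54065108]
```

View pics/w1.png

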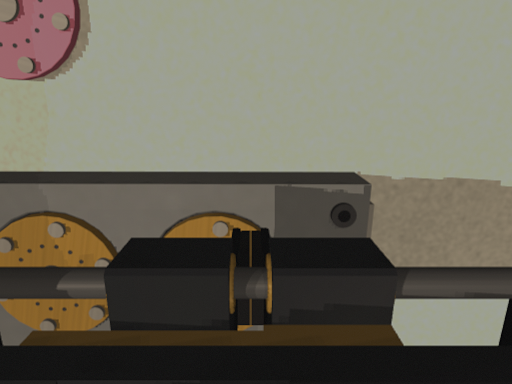

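View pics/d2.png

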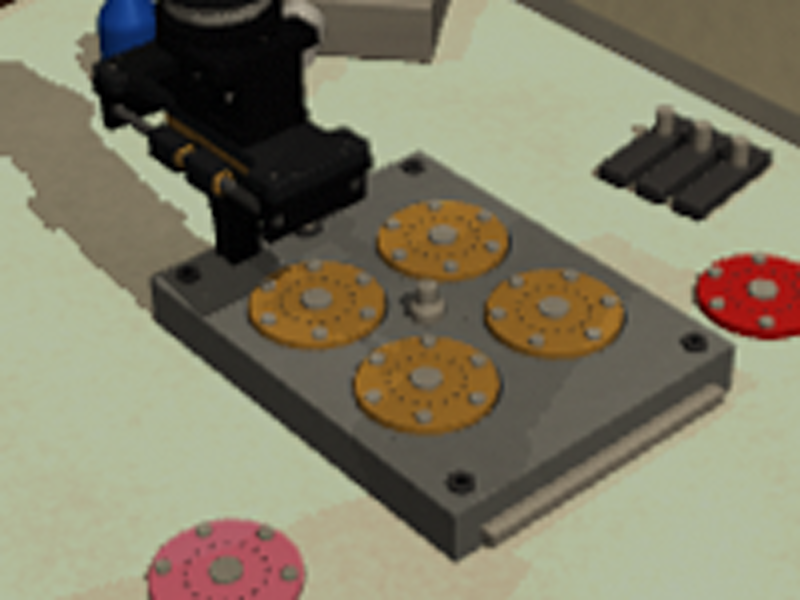

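The wrist picture shows the fingers closed above the left near cover, short of the robot-side stud at (220,229). The side view agrees. I'll shift onto that stud and come down.

Emit:
{"op": "servo_tool", "data": {
  "targets": [
    [0, -0.007, -0.018, 0.01, 0],
    [0, -0.007, -0.018, 0.03, 0],
    [0, -0.007, -0.018, 0.037, 0],
    [0, -0.007, -0.018, 0.037, 0]
  ]
}}

```text
time_s: 2.95
tool_pos: [0.4814, 0.0397, 0.0504]
tool_rot: [180.0, 0.0, -180.0]
force: [0.0, -0.9, 0.5]
grip_width: 0.0006
```

Emit:
{"op": "servo_tool", "data": {
  "targets": [
    [0, 0, 0, 0.002, 0],
    [0, 0, 0, 0.004, 0],
    [0, 0, 0, 0.005, 0],
    [0, 0, 0, 0.006, 0],
    [0, 0, 0, 0.006, 0]
  ]
}}

```text
time_s: 3.58
tool_pos: [0.4815, 0.0395, 0.0453]
tool_rot: [180.0, 0.0, -180.0]
force: [-2.5, -0.9, 9.1]
grip_width: 0.0006
```

Cover a holds 9 N without giving, so it is solid. On to b.

Emit:
{"op": "servo_tool", "data": {
  "targets": [
    [0, 0, 0, -0.012, 0],
    [0, 0, -0.05, -0.012, 0],
    [0, 0, -0.106, -0.012, 0],
    [0, 0, -0.106, -0.007, 0],
    [0, 0, -0.106, -0.006, 0]
  ]
}}

```text
time_s: 4.2
tool_pos: [0.4812, -0.0662, 0.0501]
tool_rot: [180.0, -0.0, 180.0]
force: [-0.4, 0.5, -0.4]
grip_width: 0.0005
```

Emit:
{"op": "servo_tool", "data": {
  "targets": [
    [0, 0, 0, 0.001, 0],
    [0, 0, 0, 0.003, 0],
    [0, 0, 0, 0.005, 0],
    [0, 0, 0, 0.006, 0],
    [0, 0, 0, 0.006, 0]
  ]
}}

```text
time_s: 4.82
tool_pos: [0.4811, -0.0663, 0.0441]
tool_rot: [180.0, -0.0, -180.0]
force: [-1.9, 1.0, 3.2]
grip_width: 0.0005
```

Cover b gives at 3 N, at 44.1 mm. I'll press a little further.

Emit:
{"op": "servo_tool", "data": {
  "targets": [
    [0, 0, 0, 0.001, 0],
    [0, 0, 0, 0.002, 0],
    [0, 0, 0, 0.002, 0]
  ]
}}

```text
time_s: 5.2
tool_pos: [0.4813, -0.0666, 0.0423]
tool_rot: [180.0, -0.0, -180.0]
force: [-2.8, 1.1, 4.2]
grip_width: 0.0007
```

```bash
python3 - <<'E'
from h import *
c=cam("side")
cv2.imwrite("pics/d3.png",cv2.resize(c["frame"][150:255,190:330],(800,600),interpolation=cv2.INTER_CUBIC))
E
```

```text
(no output)
```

View pics/d3.png

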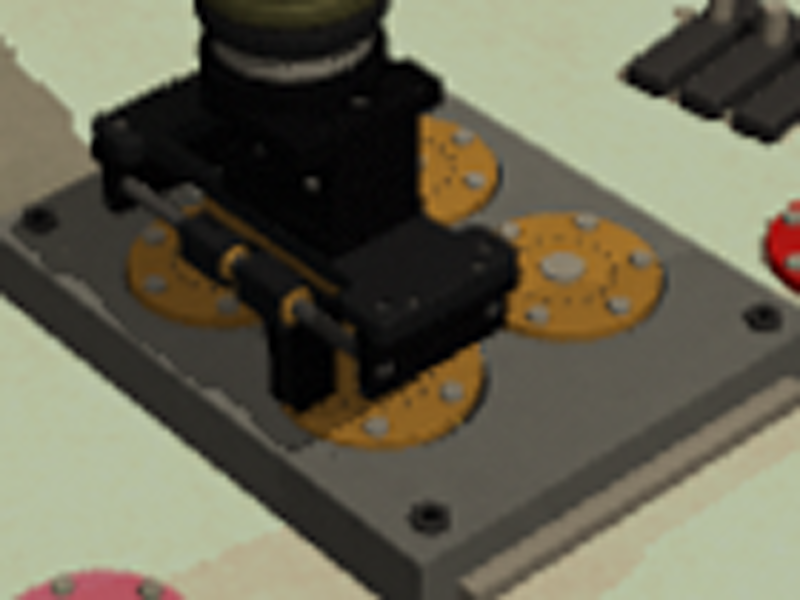

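Emit:
{"op": "servo_tool", "data": {
  "targets": [
    [0, 0, 0, 0.001, 0],
    [0, 0, 0, 0.001, 0]
  ]
}}

```text
time_s: 5.5
tool_pos: [0.4814, -0.0666, 0.042]
tool_rot: [180.0, -0.0, -180.0]
force: [-4.5, 0.4, 10.4]
grip_width: 0.0006
```

Pressed further, the stud stopped after about 3 mm with the force climbing to 10 N. That is the rim reaching its tilt stop, so b is the loose cover. I'll lift off and go to its hub.

Emit:
{"op": "servo_tool", "data": {
  "targets": [
    [0, 0, 0, -0.006, 0],
    [0, 0, 0, -0.014, 0],
    [0, -0.02, -0.005, -0.014, 0],
    [0, -0.035, -0.008, -0.014, 0],
    [0, -0.035, -0.008, -0.014, 0]
  ]
}}

```text
time_s: 6.12
tool_pos: [0.5172, -0.0749, 0.0551]
tool_rot: [-180.0, 0.0, -180.0]
force: [0.3, -0.2, -0.6]
grip_width: 0.0006
```

```bash
python3 - <<'E'
from h import *
s=monitor.get_obs();print(s["tool_pos"],s["force"])
c=cam("side")
cv2.imwrite("pics/d4.png",cv2.resize(c["frame"][150:255,190:330],(800,600),interpolation=cv2.INTER_CUBIC))
E
```

```text
[ 0.51715145 -0.07494346  0.05513497] [ 0.33223019 -0.23458706 -0.6032388 ]
```

View pics/d4.png

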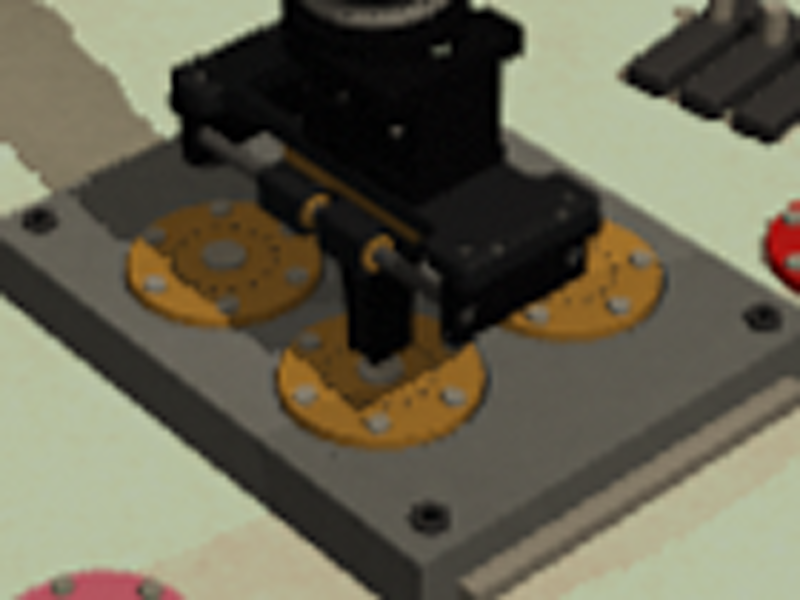

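The fingertips hang centred just above cover b's hub, at (378,368) in the crop, and the cover is level again. Now I press.

Emit:
{"op": "servo_tool", "data": {
  "targets": [
    [0, 0, 0, 0.006, 0],
    [0, 0, 0, 0.009, 0],
    [0, 0, 0, 0.01, 0],
    [0, 0, 0, 0.011, 0],
    [0, 0, 0, 0.012, 0]
  ]
}}

```text
time_s: 6.8
tool_pos: [0.5157, -0.0744, 0.0444]
tool_rot: [179.9, -0.1, -180.0]
force: [-5.8, 0.3, 12.9]
grip_width: 0.0003
```

Emit:
{"op": "servo_tool", "data": {
  "targets": [
    [0, 0, 0, 0.0005, 0],
    [0, 0, 0, 0.001, 0],
    [0, 0, 0, 0.0015, 0],
    [0, 0, 0, 0.002, 0],
    [0, 0, 0, 0.002, 0]
  ]
}}

```text
time_s: 7.42
tool_pos: [0.5157, -0.0744, 0.0425]
tool_rot: [179.9, -0.1, -180.0]
force: [-5.9, 0.9, 12.8]
grip_width: 0.0004
```

It is sinking at about 13 N. Keep going.

Emit:
{"op": "servo_tool", "data": {
  "targets": [
    [0, 0, 0, 0.0005, 0],
    [0, 0, 0, 0.001, 0],
    [0, 0, 0, 0.0015, 0],
    [0, 0, 0, 0.002, 0],
    [0, 0, 0, 0.002, 0]
  ]
}}

```text
time_s: 8.05
tool_pos: [0.5157, -0.0744, 0.0414]
tool_rot: [179.9, -0.1, -180.0]
force: [-8.5, 0.6, 19.7]
grip_width: 0.0007
```

Emit:
{"op": "servo_tool", "data": {
  "targets": [
    [0, 0, 0, 0.0005, 0],
    [0, 0, 0, 0.001, 0],
    [0, 0, 0, 0.001, 0]
  ]
}}

```text
time_s: 8.43
tool_pos: [0.5157, -0.0744, 0.0413]
tool_rot: [179.9, -0.1, 180.0]
force: [-11.1, 1.6, 27.1]
grip_width: 0.0007
```

Solid stop at 41.3 mm under 27 N, 4 mm below the start height. I'll retreat straight up and check.

Emit:
{"op": "servo_tool", "data": {
  "targets": [
    [0, 0, 0, -0.004, 0],
    [0, 0, 0, -0.02, 0],
    [0, 0, 0, -0.07, 0],
    [0, 0, 0, -0.13, 0],
    [0, 0.03, 0, -0.18, 0]
  ]
}}

```text
time_s: 9.05
tool_pos: [0.4875, -0.0746, 0.2212]
tool_rot: [-179.9, 0.2, -180.0]
force: [-1.0, 0.3, 1.1]
grip_width: 0.0006
```

Emit:
{"op": "servo_tool", "data": {
  "targets": [
    [0, 0.01, 0.06, 0, 0],
    [0, 0.02, 0.12, 0, 0],
    [0, 0.03, 0.18, 0, 0],
    [0, 0.04, 0.24, 0, 0],
    [0, 0.04, 0.24, 0, 0]
  ]
}}

```text
time_s: 9.68
tool_pos: [0.4446, 0.1706, 0.2185]
tool_rot: [179.9, 0.0, -179.5]
force: [0.8, -0.9, -0.0]
grip_width: 0.0007
```

```bash
python3 - <<'E'
from h import *
s=monitor.get_obs();print(s["time_s"],s["tool_pos"],s["force"],s["joint_velocities"])
C=dict(a=(.5167,.0351),b=(.5167,-.0749),c=(.6267,.0351),d=(.6267,-.0749))
c=cam("side")
cv2.imwrite("pics/d5.png",cv2.resize(c["frame"][130:280,160:360],(800,600),interpolation=cv2.INTER_CUBIC))
for n in("side","scene"):
    c=cam(n); T=c["world_from_camera"];v,u=np.mgrid[0:384,0:512];D=c["depth"]
    p=(np.stack([u,v,np.ones_like(u)],-1)@np.linalg.inv(c["K"]).T)*D[...,None]@T[:3,:3].T+T[:3,3]
    for k,h in C.items():
        r=np.hypot(p[...,0]-h[0],p[...,1]-h[1]); m=(r<.041)&(D>0)&(p[...,2]<.06)
        q=p[m]; A=np.c_[q[:,:2]-h,np.ones(len(q))]; x=np.linalg.lstsq(A,q[:,2],rcond=None)[0]
        print(n,k,len(q),"median z",np.median(q[:,2]).round(4),"tilt",np.hypot(*x[:2]).round(3))
E
```

```text
9.675 [0.44461014 0.17061066 0.2185287 ] [ 0.83059707 -0.92593267 -0.03332435] [ 2.52966411 -0.72256602  5.44587527  0.60426609  3.30197701  0.58924761
  2.03694207]
side a 455 median z 0.044 tilt 0.007
side b 543 median z 0.0401 tilt 0.009
side c 410 median z 0.0441 tilt 0.01
side d 463 median z 0.0441 tilt 0.002
scene a 429 median z 0.0433 tilt 0.003
scene b 393 median z 0.0392 tilt 0.009
scene c 493 median z 0.0431 tilt 0.005
scene d 456 median z 0.043 tilt 0.007
```

View pics/d5.png

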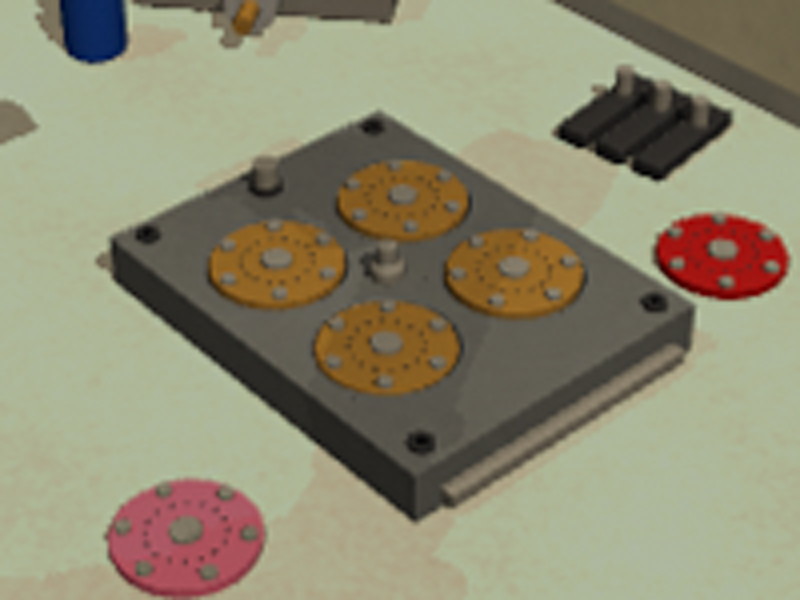

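Cover b, at (387,345) in the crop, lies 4 mm lower than the other three and level. The locator and clamp nut have not moved, and the arm is clear. Handing in.

```bash
python3 - <<'E'
from h import *
print(ticket.sign_off())
E
```

```text
the job is handed in; nothing more can be done
None
```

The loose cover was cover_b (robot's side, right). I pressed it fully home and handed the job in at about 10 s; no verdict was reported.

- **Finding it:** Cover_a held 9 N on a rim stud without moving. Cover_b's stud gave about 3 mm at 3–4 N, then stopped. I did not probe c and d, since b had already rocked.
- **Pressing it home:** The hub sank at about 13 N and stopped solidly at 41.3 mm, 4 mm below its starting height. I took the press to 27 N at that stop.
- **Last checks:** Depth from both fixed cameras puts cover_b 4 mm below the other three. All four covers show tilts of 0.01 rad or less. In the side view the covers, locator and clamp nut stand where they were. I did not measure the other bystanders individually. The arm is clear of everything.
- **Disagreement:** The two cameras differ by about 1 mm in absolute height, which is within calibration. They agree on the 4 mm drop.

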